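# Shut up the metal-shop tool chest

## Task

Shut up the grey tool chest on the bench: first push its open drawer fully home while the lid is still up, then lower the lid gently, without slamming it, until it is fully shut. Leave the other things lying on the bench, and the chisel in the chest, where they are.

Things in the scene. Friction and masses are not known exactly. Their poses are not given: they have to be found in the camera images.
- chest: Grey steel tool chest fixed to the bench, 180 deep (its x), 300 wide (its y), 120 mm high to the rim. Origin: centre of its underside. Its -x points out of the front, where the drawer comes out; the lid is hinged at the back, +x. The shut lid adds 16 mm, its handle 25 mm more. The floor of the open compartment under the lid is 76 mm above the bench.
- chest_hinge (a point): Middle of the lid's hinge line, on the chest's back top edge (90 mm behind the origin, 120 mm up). Axes as the chest's; the hinge line runs along y.
- lid (a joint): Lid angle in rad: 0 fully shut, 1.57 upright, more leans back (at most 1.95). A stiff friction hinge holds the lid wherever it is left; 4 to 8 N at the free edge moves it.
- lid_edge (a point): Middle of the lid's free (front) edge, on its outer face, 188 mm from the hinge. The lid is a flat steel slab 16 mm thick, 304 mm wide (y); shut, it overhangs the front by 8 mm. A black handle 120 mm long along y stands 25 mm off its outer face, 80 mm from the hinge. Axes turn with the lid: -x from hinge to free edge, z out of the outer face (up when shut).
- drawer (a joint): How far the drawer is out, in m: 0 fully home, at most 0.10. It slides along the chest's x, stays where it is left, and needs about 2 to 4 N.
- drawer_handle (a point): Middle of the drawer's straight steel bar handle (10 mm thick, 120 mm long along the chest's y), 44 mm above the bench, 31 mm in front of the drawer's front (288 wide, spanning 10 to 66 mm above the bench). Axes as the chest's.
- chisel: Loose steel cold chisel, 155 mm long, 16 mm thick, lying in the compartment under the lid. Origin: middle of its underside, x along it.
- casting: Loose bronze star casting, 110 mm across, 26 mm high, on the bench off the drawer's corner. Origin: centre of its underside.
- can: Loose bare metal can standing at the end of the chest, 64 mm across, 110 mm high. Origin: centre of its underside.
- brick: Loose pale firebrick, 114 x 228 x 64 mm. Origin: centre of its underside.
- brush: Loose brush lying on the bench. Origin: underside, x along it.
- hammer: Loose hammer lying on the bench. Origin: underside, x along it.
- bowl: Loose steel bowl, 180 mm across, 75 mm high. Origin: centre of its underside.

How it is judged (in metres and radians):
On the way, in this order (a step that is already met when the one before it is completed fails the run):
1. the drawer is home (within 5 mm) while the lid is still up (over 0.6 rad) (value of joint drawer below 0.005 m and value of joint lid above 0.6 rad), for 0.2 s.
2. the lid is shut (within 0.03 rad) with the drawer home (value of joint lid below 0.03 rad and value of joint drawer below 0.005 m), for 0.2 s.
At the end, for the whole second after the job is handed in: The lid is shut to within 0.03 rad and at rest, the drawer is home to within 5 mm, and the loose things lie where they were (within 30 mm, the can upright) (all of step 2 and velocity of joint lid between -0.05 and 0.05 rad/s); the robot touches nothing.
It fails at once if the lid slams: it turns faster than 1.5 rad/s in its last 0.25 rad (value of joint lid below 0.25 rad and velocity of joint lid below -1.5 rad/s).
It fails at once if a loose thing is moved by more than 30 mm (distance of any of chisel, casting, can, brick, brush, hammer, bowl from where it was at the start of the episode above 0.03 m).
It fails at once if the can is tipped (angle between can's own z axis and vertical above 0.35 rad).
It also fails if it takes over 54 s, if anything falls off the work surface, if the arm or the gripper's body presses on something with over 40 N, if the wrist force passes 120 N, or if a joint passes its speed limit or range.

## Robot

A 6-joint arm with a two-finger parallel gripper is mounted at the origin on the work surface. World frame = base frame: x ahead of the robot, y to its left, z up, the work surface at z = 0. Lengths are in mm, angles in degrees, forces in N, time in s.
With the tool pointing down it reaches from about 350 to 850 mm from the base axis. Payload 8.1 kg.
Tool frame: the origin (TCP) lies midway between the tips of the shut fingers; the grasp point (between the pads) lies 19 mm behind it; z points along the fingers, y is the line along which they close (so a half turn about z gives the same grasp; the last joint's range is limited). The gripper opens to 85 mm and grips with 20 to 120 N. Pads are 22 mm wide; open, the fingers measure 114 mm over their backs; the gripper's body (76 mm by 85 mm) begins 54 mm behind the grasp point. The pads swing forward as they close: fully open they stand 13 mm farther back than shut.
Start: joints at [63.117, 7.471, 85.268, -0, 87.261, -4.893], TCP at [224.647, 556.362, 231.292] pointing down, gripper open.
Joint ranges: [-169.43, 169.43], [-51.17, 129.36], [1.28, 143.12], [-76.62, 256.62], [0, 156.53], [-152.29, 152.29]. Speed limits (degrees/s): [136.94, 136.94, 159.86, 180, 180, 180].

## Interface

Orientations are given as [roll, pitch, yaw] about the fixed x, y, z axes, in that order (R = Rz(yaw) Ry(pitch) Rx(roll)).
In Python, from bench import r gives the robot as it stands. The module is installed in compiled form; this text tells all that it offers.
- The arm moves only by the tool jog_arm, never from a script. Its argument "rows" is a list of rows, each a list of 2 entries, a list of its own where there are three numbers: the shift along the tool's x, y, z in mm, then the turn, a rotation vector about the tool's x, y, z in rad. A call has 1 to 10 rows; each row is the pose to reach, as a shift and turn from the pose commanded when the call began, along the tool's axes at that moment; what a row does not reach only later rows make up. A row lasts 1/10 s, in which the tool goes at most 50 mm and 8.59 degrees, less where a joint would pass 70% of its speed; a pose out of reach is approached as far as the arm can. A call with a gripper value outside its range is refused whole. "grip" is the finger opening in mm, from 0 to 85.4, set as the call begins (left out, the last holds). The fingers move at their own pace and stop on an object; "force" is the grip in N (left out, the last holds). Time passes only in rows, so rows that repeat a pose let the fingers close. It gives the time, the measured TCP pose, the force, the opening and the grip force at its end, in the units of the state.
- r.sense(): the state, without advancing time (a new reading comes with each control period).
- r.snapshot(name): name is "scene" or "side" or "wrist"; returns (picture, depth): 420x560x3 uint8, blue, green, red; 420x560 float32, mm along the optical axis (not along the pixel's ray), 0 where there is no reading.
- r.camera_params(name): a dict with "fx", "fy", "cx", "cy" (pixels), "pose" (4x4, takes a point from camera to world coordinates); the wrist camera has in their place "tool_from_camera" (4x4, takes a point from camera to tool coordinates, whose origin is the TCP and whose axes are the flange's). Camera axes: x right, y down, z forward; pixel columns grow to the right and rows downward; lengths in mm; the calibration is good to about 2 mm. A picture is of the moment at which its call begins: read the wrist's pose just before it. camera_params takes no time and is no camera call.
- r.hand_in(): hands the job in; it is judged then, once.
The state is a dict: "time": time; "joint_pos": joint angles; "qd": joint speeds; "joint_efforts": joint torques, N m; "tool_pos": TCP position; "tcp_rot": TCP orientation; "ft_force": force on the tool from outside, world axes, zero at the start; "wrist_torque": the same for the moment, N m; "finger_gap": finger opening in mm; "grip_force": force on a finger pad.
Only numpy, scipy, OpenCV 4.12 (cv2) and the standard library are available. Lean on these libraries where they do the work, as an engineer would, in place of code of your own. Each camera call takes 0.05 s, during which the arm holds its last target. There are 200 camera calls.

## Working session

There is one attempt and no reset: what is moved stays moved. The work goes in short steps, Python scripts to look and compute and a tool call to move; the robot and the scene stay as the last step left them, time stands still between calls to the robot, and variables do not carry over. Pictures are saved under pics/ and viewed, at most 10 in all, crops included, and the job is handed in when it is done.

Besides the shell and the picture viewer there is one more tool, called after ">>>" by a JSON object that holds its "op" and its "data", one argument or row to a line. jog_arm: Moves the arm, as the interface text tells. Its arguments: {"type":"object","properties":{"rows":{"type":"array"},"grip":{"type":"number"},"force":{"type":"number"}},"required":["rows"]}

```bash
mkdir -p pics; cat > h.py <<'E'
from bench import r
import numpy as np, cv2
def snap(n):
    im,d=r.snapshot(n); p=r.camera_params(n); return im,d,p
def pts(d,p,T=None):
    v,u=np.mgrid[0:d.shape[0],0:d.shape[1]]
    c=np.stack([(u-p['cx'])/p['fx']*d,(v-p['cy'])/p['fy']*d,d,np.ones_like(d)],-1)
    w=c@(p['pose'] if T is None else T).T
    w=w[...,:3]; w[d<=0]=np.nan; return w
E
python3 - <<'E'
from h import *
print(r.sense())
for n in ('scene','side'):
    im,d,p=snap(n); cv2.imwrite(f'pics/{n}0.png',im); np.save(f'{n}.npy',pts(d,p)); print(n,p['pose'].round(2).tolist(),p['fx'],(d>0).mean())
E
```

```text
{'time': 0.0, 'joint_pos': array([ 6.31171753e+01,  7.51540486e+00,  8.53315928e+01, -5.60892131e-04,
        8.72615319e+01, -4.89345675e+00]), 'qd': array([ 0.00686182, -0.07147292,  0.01028071, -0.01902386,  0.02583091,
       -0.09641278]), 'joint_efforts': array([-2.16653054e-03, -5.69399321e+01, -5.00542259e+01, -8.19689558e-04,
        1.46614504e-02, -2.57907044e-05]), 'tool_pos': array([224.38951939, 555.84922373, 230.21917161]), 'tcp_rot': array([-1.79891818e+02, -8.69974718e-03,  1.58010651e+02]), 'ft_force': array([ 0.10914993, -1.6142132 ,  0.05996126]), 'wrist_torque': array([0.00929463, 0.01364057, 0.03309511]), 'grip_force': 0.0, 'finger_gap': 85.5949904472991}
scene [[-0.14, 0.87, -0.47, 1290.87], [0.99, 0.12, -0.08, 131.57], [-0.01, -0.48, -0.88, 1411.61], [0.0, 0.0, 0.0, 1.0]] 497.9519207170371 0.9961947278911565
side [[0.3, 0.85, -0.44, 1186.03], [0.95, -0.27, 0.15, -187.12], [0.01, -0.46, -0.89, 1349.22], [0.0, 0.0, 0.0, 1.0]] 511.5535863704049 0.9961267006802721
```

View pics/scene0.png

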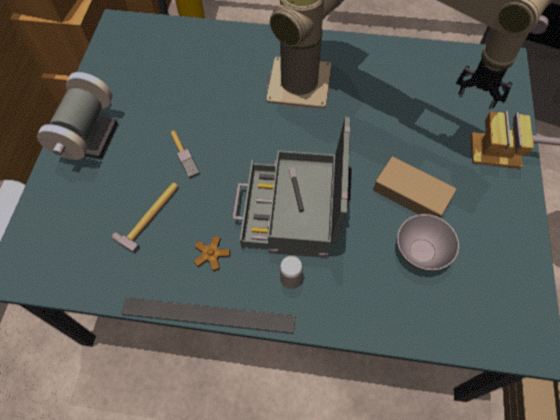

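View pics/side0.png

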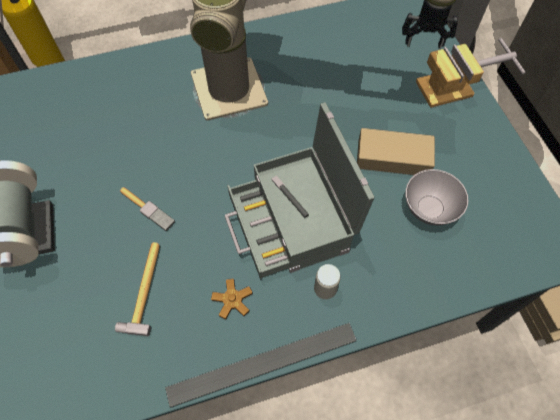

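The scene view shows the chest front facing image-left (about −y). The handle bar is at (239,203), rim corners near (275,155) and (333,250), and the near-upright lid at about (345,165). The casting is at (211,253) and the can at (291,271). The side view agrees, with its handle at (235,232).

```bash
python3 - <<'E'
from h import *
S=np.load('side.npy');C=np.load('scene.npy')
for nm,W,bb in (('scene',C,(225,110,360,260)),('side',S,(220,100,375,280))):
    x0,y0,x1,y1=bb; P=W[y0:y1,x0:x1].reshape(-1,3); P=P[~np.isnan(P[:,0])]
    rim=P[(P[:,2]>112)&(P[:,2]<126)]
    rc=cv2.minAreaRect(rim[:,:2].astype(np.float32)); print(nm,'rim',len(rim),rc)
    lid=P[P[:,2]>140]; c=lid.mean(0); u,s,vt=np.linalg.svd(lid-c,full_matrices=False); print('lid',len(lid),c.round(1),vt.round(3).tolist(),(s/np.sqrt(len(lid))).round(1),lid.min(0).round(),lid.max(0).round())
    top=lid[lid[:,2]>lid[:,2].max()-12]; print('top',top.min(0).round(),top.max(0).round(),top.mean(0).round())
    print('corner pts',cv2.boxPoints(rc).round().tolist())
for nm,W,bb in (('scene',C,(232,178,246,226)),('side',S,(222,205,250,258))):
    x0,y0,x1,y1=bb; P=W[y0:y1,x0:x1].reshape(-1,3); h=P[(P[:,2]>38)&(P[:,2]<56)]
    print(nm,'handle',len(h),np.median(h,0).round(1),h.min(0).round(),h.max(0).round(), cv2.minAreaRect(h[:,:2].astype(np.float32)))
for n,(u,v) in dict(can=(291,265),cast=(211,253),brush=(188,160),hammer=(150,215),brick=(415,187),bowl=(427,243),chisel=(297,190)).items(): print(n,C[v,u].round())
E
```

```text
scene rim 591 ((569.3138427734375, 77.13450622558594), (368.59490966796875, 194.12481689453125), 5.712606906890869)
lid 1522 [559.6 180.9 255.5] [[0.997, 0.045, -0.069], [0.066, 0.062, 0.996], [-0.049, 0.997, -0.059]] [90.7 54.1  9.5] [383. 160. 140.] [691. 213. 317.]
top [384. 170. 305.] [688. 198. 317.] [544. 184. 308.]
corner pts [[376.0, 155.0], [396.0, -38.0], [762.0, -1.0], [743.0, 192.0]]
side rim 949 ((589.763427734375, 80.51414489746094), (406.6168212890625, 197.04345703125), 5.229007720947266)
lid 3348 [553.  176.3 243.2] [[0.999, 0.051, -0.013], [0.009, 0.089, 0.996], [0.052, -0.995, 0.089]] [89.9 54.   3.4] [384. 160. 140.] [692. 200. 316.]
top [387. 170. 304.] [690. 200. 316.] [548. 185. 309.]
corner pts [[378.0, 160.0], [396.0, -36.0], [801.0, 1.0], [783.0, 197.0]]
scene handle 158 [ 562.2 -127.8   48.7] [ 487. -137.   40.] [637. -90.  55.] ((563.780517578125, -119.45332336425781), (154.19659423828125, 37.877037048339844), 10.208481788635254)
side handle 234 [ 551.3 -126.5   49. ] [ 467. -137.   38.] [619. -96.  56.] ((543.4796752929688, -116.94947052001953), (150.6748046875, 36.72974395751953), 2.628098964691162)
can [769.  72. 107.]
cast [ 733. -176.   28.]
brush [ 404. -327.   14.]
hammer [ 631. -395.   24.]
brick [435. 421.  59.]
bowl [597. 473.   3.]
chisel [519.  57.  97.]
```

```bash
cat >> h.py <<'E'
from scipy.spatial.transform import Rotation as Ro
def tgt(yaw=92.8,tilt=0):
    a=np.radians(yaw-90); return Ro.from_rotvec(np.radians(tilt)*np.array([np.cos(a),np.sin(a),0]))*Ro.from_euler('xyz',[180,0,yaw],degrees=True)
def go(p,R,p0=None,R0=None):
    s=r.sense(); R0=R0 or Ro.from_euler('xyz',s['tcp_rot'],degrees=True); p0=s['tool_pos'] if p0 is None else p0
    print(R0.inv().apply(np.array(p)-p0).round(1).tolist(),(R0.inv()*R).as_rotvec().round(3).tolist())
E
python3 - <<'E'
from h import *
R0=Ro.from_euler('xyz',r.sense()['tcp_rot'],degrees=True)
go([225,556,400],R0); go([565,-185,380],tgt(tilt=15))
E
```

```text
[-0.5, 0.0, -169.7] [0.0, 0.0, 0.0]
[-593.2, -559.7, -148.8] [-0.15, 0.234, 1.131]
```

>>> {"op": "jog_arm", "data": {
  "rows": [
    [[0,0,-50],[0,0,0]],
    [[0,0,-100],[0,0,0]],
    [[0,0,-150],[0,0,0]],
    [[0,0,-170],[0,0,0]],
    [[-33,-31,-170],[0,0,0.12]],
    [[-66,-62,-170],[0,0,0.25]],
    [[-100,-95,-170],[0,0,0.38]],
    [[-133,-126,-170],[0,0,0.5]],
    [[-166,-157,-170],[0,0,0.62]],
    [[-200,-188,-170],[0,0,0.75]]
  ],
  "grip": 0
}}

```text
time: 1.1
tool_pos: [339.9, 305.5, 400.9]
tcp_rot: [-180.0, 0.0, 114.8]
ft_force: [1.3, 0.7, 0.6]
finger_gap: -0.2
grip_force: 0.0
```

```bash
python3 - <<'E'
from h import *
print(r.sense()['joint_pos'].round())
go([565,-185,380],tgt(tilt=15))
E
```

```text
[ 36. -15.  89.  -0. 106.  11.]
[-539.7, -1.1, 21.0] [-0.051, 0.259, 0.381]
```

>>> {"op": "jog_arm", "data": {
  "rows": [
    [[-45,0,0],[0,0,0.1]],
    [[-90,0,0],[0,0,0.2]],
    [[-135,0,0],[0,0,0.3]],
    [[-180,0,0],[0,0.06,0.38]],
    [[-225,0,0],[-0.02,0.13,0.38]],
    [[-275,0,5],[-0.04,0.2,0.38]],
    [[-325,0,8],[-0.05,0.26,0.38]],
    [[-375,0,10],[-0.05,0.26,0.38]],
    [[-425,0,14],[-0.05,0.26,0.38]],
    [[-475,0,18],[-0.05,0.26,0.38]]
  ]
}}

```text
time: 2.1
tool_pos: [540.7, -125.0, 382.7]
tcp_rot: [-180.0, -15.1, 93.1]
ft_force: [-0.1, 1.4, -0.2]
finger_gap: -0.2
grip_force: 0.0
```

```bash
python3 - <<'E'
from h import *
print(r.sense()['tool_pos'],r.sense()['tcp_rot'])
go([562,-185,200],tgt(tilt=15)); go([562,-165,36],tgt(tilt=15))
im,d,p=snap('wrist'); cv2.imwrite('pics/w0.png',im)
E
```

```text
[ 540.73841338 -124.98985066  382.68249071] [-179.95550989  -15.10365305   93.07075539]
[-106.6, 18.1, 160.4] [-0.002, -0.002, 0.005]
[-130.0, 19.3, 324.0] [-0.002, -0.002, 0.005]
```

View pics/w0.png

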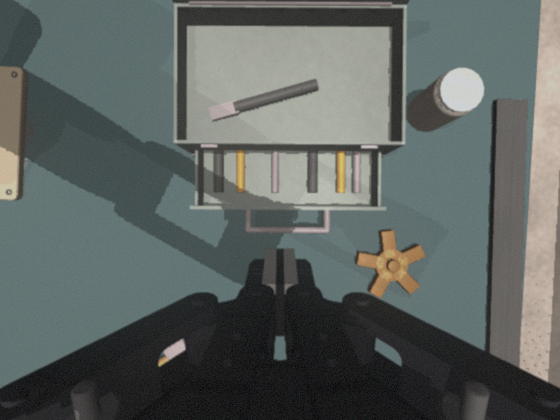

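The wrist view shows the handle bar spanning (248–328, 230), the front rim at (177–403, 143), and the casting at (392,265), clear of the fingers. Next I'll measure the bar and rim in this view.

```bash
python3 - <<'E'
from h import *
s=r.sense(); R=Ro.from_euler('xyz',s['tcp_rot'],degrees=True)
T=np.eye(4);T[:3,:3]=R.as_matrix();T[:3,3]=s['tool_pos']
im,d,p=snap('wrist'); W=T@p['tool_from_camera']
o=W[:3,3]
def ray(u,v,z):
    k=W[:3,:3]@np.array([(u-p['cx'])/p['fx'],(v-p['cy'])/p['fy'],1]); return (o+k*(z-o[2])/k[2]).round(1)
print('bar',ray(248,230,49),ray(328,230,49),'front',ray(193,208,66),ray(384,208,66))
print('rim front',ray(177,144,120),ray(404,144,120),'back',ray(175,9,120),ray(406,9,120))
print('casting',ray(365,262,26), 'can',ray(459,91,110))
E
```

```text
bar [ 492.2 -139.4   49. ] [ 612.2 -133.4   49. ] front [ 412.6 -110.1   66. ] [688.9 -96.5  66. ]
rim front [403.1 -28.3 120. ] [692.9 -14.3 120. ] back [392.5 143.5 120. ] [686.4 156.8 120. ]
casting [ 676.2 -182.3   26. ] can [764.4  60.1 110. ]
```

```bash
python3 - <<'E'
from h import *
R=tgt(tilt=15)
go([555,-185,200],R); go([555,-180,34],R); print('push per mm from there'); go([554.5,-170,34],R,np.array([555,-180,34.]),R)
E
```

```text
[-102.6, 12.4, 156.7] [-0.007, -0.004, -0.002]
[-141.3, 13.8, 318.2] [-0.007, -0.004, -0.002]
push per mm from there
[9.7, -0.0, 2.6] [0.0, 0.0, 0.0]
```

>>> {"op": "jog_arm", "data": {
  "rows": [
    [[-33,4,37],[0,0,0]],
    [[-66,8,75],[0,0,0]],
    [[-95,12,115],[0,0,0]],
    [[-103,13,160],[0,0,0]],
    [[-115,13,205],[0,0,0]],
    [[-126,14,250],[0,0,0]],
    [[-135,14,290],[0,0,0]],
    [[-141,14,318],[0,0,0]],
    [[-141,14,318],[0,0,0]]
  ]
}}

```text
time: 3.1
tool_pos: [553.3, -172.4, 34.3]
tcp_rot: [-179.5, -15.4, 93.0]
ft_force: [-0.9, 0.0, -0.9]
finger_gap: -0.1
grip_force: 0.0
```

>>> {"op": "jog_arm", "data": {
  "rows": [
    [[5,0,1.3],[0,0,0]],
    [[10,0,2.6],[0,0,0]],
    [[15,0,4],[0,0,0]],
    [[20,0,5.3],[0,0,0]],
    [[25,0,6.6],[0,0,0]],
    [[30,0,8],[0,0,0]],
    [[35,0,9.3],[0,0,0]],
    [[40,0,10.6],[0,0,0]],
    [[45,0,12],[0,0,0]],
    [[50,0,13.3],[0,0,0]]
  ]
}}

```text
time: 4.1
tool_pos: [554.8, -123.3, 40.1]
tcp_rot: [180.0, -15.1, 93.1]
ft_force: [1.7, -2.8, 2.3]
finger_gap: -0.3
grip_force: 1.5
```

```bash
python3 - <<'E'
from h import *
im,d,p=snap('scene'); cv2.imwrite('pics/s1.png',cv2.resize(im[130:280,200:370],None,fx=4,fy=4))
s=r.sense(); print(s['tool_pos'],s['tcp_rot'],s['ft_force'])
E
```

```text
[ 554.52165642 -122.35817485   39.93790543] [-179.99558865  -15.10550646   93.15470521] [ 0.69654437 -0.4867157   0.11251718]
```

View pics/s1.png

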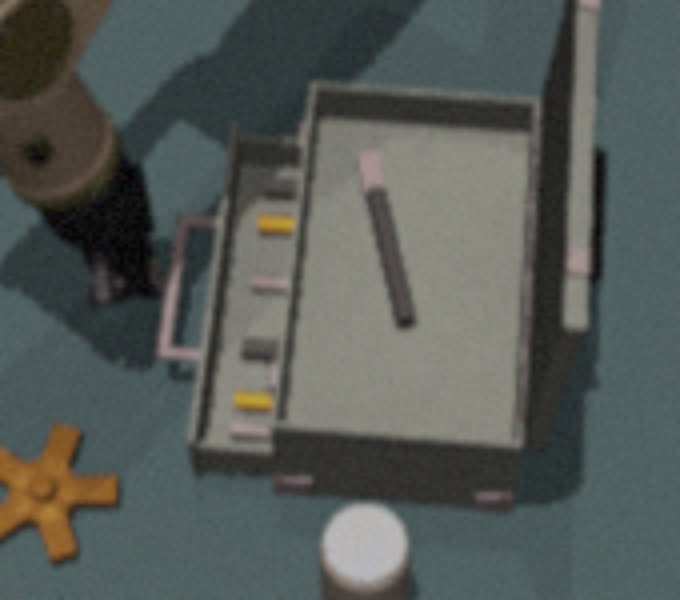

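The drawer is partly in, with the bar at about (170,290) in the crop and the fingers against it. Continuing, slightly lower.

>>> {"op": "jog_arm", "data": {
  "rows": [
    [[3,0,4],[0,0,0]],
    [[6,0,8],[0,0,0]],
    [[11,0,9.5],[0,0,0]],
    [[15,0,11],[0,0,0]],
    [[20,0,12.5],[0,0,0]],
    [[25,0,14],[0,0,0]],
    [[30,0,15],[0,0,0]],
    [[34,0,16],[0,0,0]],
    [[38,0,17],[0,0,0]],
    [[38,0,17],[0,0,0]]
  ]
}}

```text
time: 5.15
tool_pos: [552.0, -81.6, 33.3]
tcp_rot: [-180.0, -15.1, 93.2]
ft_force: [-0.5, 0.7, 1.0]
finger_gap: -0.2
grip_force: 0.0
```

>>> {"op": "jog_arm", "data": {
  "rows": [
    [[2,0,0.5],[0,0,0]],
    [[4,0,1],[0,0,0]],
    [[6,0,1.6],[0,0,0]],
    [[8,0,2.1],[0,0,0]],
    [[9,0,2.4],[0,0,0]],
    [[10,0,2.6],[0,0,0]]
  ]
}}

```text
time: 5.75
tool_pos: [551.7, -72.1, 33.5]
tcp_rot: [-180.0, -15.1, 93.1]
ft_force: [0.5, -2.2, -0.3]
finger_gap: -0.0
grip_force: 1.0
```

>>> {"op": "jog_arm", "data": {
  "rows": [
    [[1,0,0.3],[0,0,0]],
    [[2,0,0.5],[0,0,0]],
    [[3,0,0.8],[0,0,0]],
    [[4,0,1],[0,0,0]],
    [[5,0,1.3],[0,0,0]]
  ]
}}

```text
time: 6.25
tool_pos: [551.5, -67.0, 33.5]
tcp_rot: [180.0, -15.1, 93.1]
ft_force: [1.6, -2.4, 0.6]
finger_gap: 0.2
grip_force: 1.0
```

>>> {"op": "jog_arm", "data": {
  "rows": [
    [[1,0,0.3],[0,0,0]],
    [[2,0,0.5],[0,0,0]],
    [[3,0,0.8],[0,0,0]],
    [[4,0,1],[0,0,0]]
  ]
}}

```text
time: 6.65
tool_pos: [551.2, -62.8, 33.5]
tcp_rot: [-180.0, -15.1, 93.1]
ft_force: [1.7, -2.2, 0.0]
finger_gap: -0.2
grip_force: 1.1
```

>>> {"op": "jog_arm", "data": {
  "rows": [
    [[1,0,0.3],[0,0,0]],
    [[2,0,0.5],[0,0,0]],
    [[3,0,0.8],[0,0,0]]
  ]
}}

```text
time: 6.95
tool_pos: [550.9, -59.7, 33.5]
tcp_rot: [-180.0, -15.1, 93.1]
ft_force: [1.2, -1.4, 0.4]
finger_gap: -0.1
grip_force: 1.0
```

```bash
python3 - <<'E'
from h import *
im,d,p=snap('scene'); cv2.imwrite('pics/s2.png',cv2.resize(im[130:280,200:370],None,fx=4,fy=4))
E
```

```text
(no output)
```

View pics/s2.png

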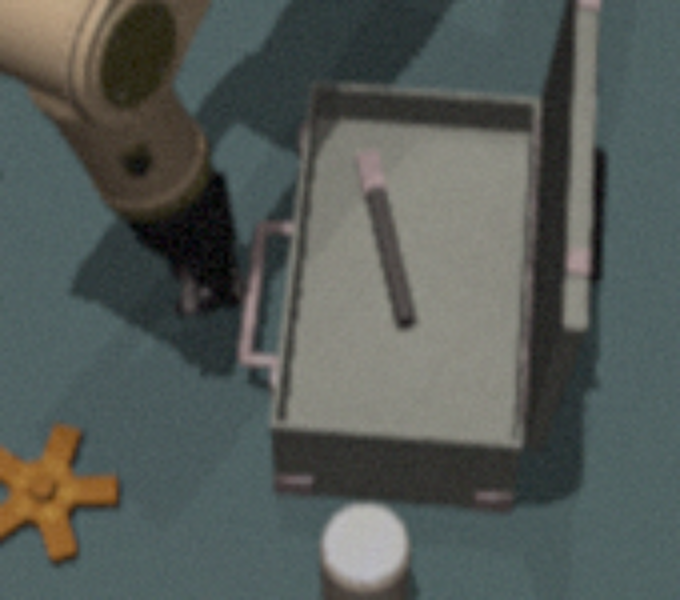

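The drawer is nearly home: the bar is at (252,290) in the crop and the front is almost hidden under the rim. I'll push on to the stop.

>>> {"op": "jog_arm", "data": {
  "rows": [
    [[1,0,0.3],[0,0,0]],
    [[2,0,0.5],[0,0,0]],
    [[3,0,0.8],[0,0,0]]
  ]
}}

```text
time: 7.3
tool_pos: [550.7, -56.6, 33.5]
tcp_rot: [-180.0, -15.1, 93.1]
ft_force: [1.8, -1.2, -0.6]
finger_gap: -0.4
grip_force: 1.0
```

>>> {"op": "jog_arm", "data": {
  "rows": [
    [[1,0,0.3],[0,0,0]],
    [[2,0,0.5],[0,0,0]],
    [[3,0,0.8],[0,0,0]]
  ]
}}

```text
time: 7.6
tool_pos: [550.8, -55.2, 33.5]
tcp_rot: [180.0, -14.9, 93.1]
ft_force: [-0.0, -12.9, 0.1]
finger_gap: 0.1
grip_force: 6.3
```

```bash
python3 - <<'E'
from h import *
print(r.sense()['ft_force'])
R=tgt(); p0=np.array([551,-115,33.]);R0=tgt(tilt=15)
go([551,-115,400],R0,p0,R0)
q=np.array([551,-115,400.])
go([536,260,400],R,q,R0)
go([536,260,265],R,q,R0)
E
```

```text
[-1.79568311e-03 -1.29242436e+01  1.04991519e-01]
[95.0, 0.0, -354.5] [0.0, 0.0, 0.0]
[362.5, 3.3, 97.1] [0.0, -0.262, -0.0]
[327.6, 3.3, 227.5] [0.0, -0.262, -0.0]
```

>>> {"op": "jog_arm", "data": {
  "rows": [
    [[0.5,0,0.1],[0,0,0]],
    [[0.5,0,0.1],[0,0,0]],
    [[0.5,0,0.1],[0,0,0]],
    [[-20,0,-5],[0,0,0]],
    [[-60,0,-16],[0,0,0]],
    [[-50,0,-60],[0,0,0]],
    [[-35,0,-105],[0,0,0]],
    [[-25,0,-150],[0,0,0]],
    [[-12,0,-195],[0,0,0]],
    [[0,0,-240],[0,0,0]]
  ]
}}

```text
time: 8.6
tool_pos: [553.3, -115.2, 266.8]
tcp_rot: [-179.9, -15.1, 93.1]
ft_force: [1.5, -0.0, 0.3]
finger_gap: -0.2
grip_force: 0.0
```

>>> {"op": "jog_arm", "data": {
  "rows": [
    [[12,0,-45],[0,0,0]],
    [[24,0,-90],[0,0,0]],
    [[34,0,-130],[0,-0.06,0]],
    [[80,0,-118],[0,-0.13,0]],
    [[126,1,-105],[0,-0.2,0]],
    [[172,1,-93],[0,-0.26,0]],
    [[218,2,-80],[0,-0.26,0]],
    [[264,2,-67],[0,-0.26,0]],
    [[310,3,-55],[0,-0.26,0]],
    [[356,3,-43],[0,-0.26,0]]
  ]
}}

```text
time: 9.6
tool_pos: [537.7, 218.6, 399.0]
tcp_rot: [-179.9, -0.2, 93.2]
ft_force: [0.8, -0.4, -0.3]
finger_gap: -0.1
grip_force: 0.0
```

```bash
python3 - <<'E'
from h import *
go([536,265,400],tgt()); go([536,265,265],tgt())
n='scene'
im,d,p=snap(n); P=pts(d,p)[110:260,225:275].reshape(-1,3); h=P[(P[:,2]>38)&(P[:,2]<56)]; print('bar',len(h),np.nanmedian(h,0),h.min(0))
print(r.sense()['tool_pos'],r.sense()['joint_pos'])
E
```

```text
[46.4, 0.9, -0.9] [-0.002, -0.003, 0.007]
[46.0, 1.1, 134.1] [-0.002, -0.003, 0.007]
bar 156 [559.24597175 -39.99476385  48.23163015] [479.75205623 -50.20472242  41.04116976]
[536.25413652 225.38363737 398.42827468] [ 17.4721711    4.37208806  71.3181815    0.45054623 104.37376316
  14.10842324]
```

>>> {"op": "jog_arm", "data": {
  "rows": [
    [[38,1,0],[0,0,0]],
    [[38,1,40],[0,0,0]],
    [[38,1,85],[0,0,0]],
    [[38,1,134],[0,0,0]],
    [[38,1,134],[0,0,0]]
  ]
}}

```text
time: 10.15
tool_pos: [532.1, 253.2, 255.1]
tcp_rot: [-179.0, 0.1, 93.2]
ft_force: [-2.0, -0.3, -1.5]
finger_gap: 0.0
grip_force: 0.0
```

```bash
python3 - <<'E'
from h import *
s=r.sense(); print(s['tool_pos'],s['tcp_rot'],s['ft_force'])
im,d,p=snap('side'); cv2.imwrite('pics/d1.png',cv2.resize(im[0:290,200:480],None,fx=2,fy=2))
h=np.array([539.5,162,120]); ax=np.array([-.049,.9988,0]);R=Ro.from_euler('xyz',s['tcp_rot'],degrees=True)
for t in list(np.arange(1.65,0.3,-.1))+[.3,.2,.1,.05,0]:
    w=h+ax*(-145*np.cos(t)+16*np.sin(t)+11)+np.array([0,0,145*np.sin(t)+16*np.cos(t)])
    print(round(t,2),w.round(0),R.inv().apply(w-s['tool_pos']).round(0))
E
```

```text
[532.14298734 253.20891736 255.11568279] [-1.79000441e+02  9.83779759e-02  9.31784333e+01] [-1.98925645 -0.30397531 -1.51997203]
1.65 [538. 200. 263.] [-53.   2.  -8.]
1.55 [538. 186. 265.] [-68.   2. -10.]
1.45 [539. 171. 266.] [-82.   2. -11.]
1.35 [540. 157. 265.] [-97.   2. -10.]
1.25 [540. 142. 263.] [-111.    2.   -7.]
1.15 [541. 128. 259.] [-125.    2.   -4.]
1.05 [542. 115. 254.] [-139.    2.    2.]
0.95 [542. 102. 247.] [-152.    2.    8.]
0.85 [543.  89. 239.] [-164.    2.   16.]
0.75 [544.  78. 231.] [-176.    2.   25.]
0.65 [544.  67. 220.] [-186.    2.   35.]
0.55 [545.  58. 209.] [-196.    2.   46.]
0.45 [545.  50. 197.] [-204.    3.   58.]
0.35 [545.  42. 185.] [-211.    3.   71.]
0.3 [546.  39. 178.] [-214.    3.   77.]
0.2 [546.  34. 164.] [-219.    3.   91.]
0.1 [546.  30. 150.] [-223.    3.  105.]
0.05 [546.  29. 143.] [-224.    3.  112.]
0 [546.  28. 136.] [-225.    4.  119.]
```

View pics/d1.png

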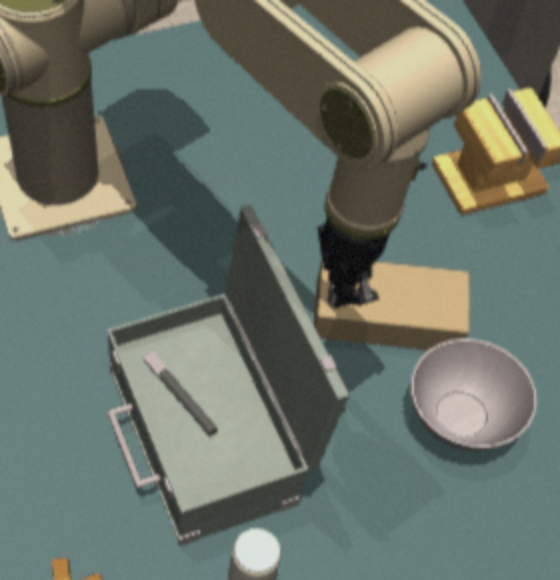

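The side view shows the drawer shut (handle at (135,450)) and the gripper behind the lid at (350,280), clear of the brick and bowl. I'll re-read the settled pose, then move in.

```bash
cat > arc.py <<'E'
from h import *
s=r.sense(); print(s['tool_pos'].round(1),s['tcp_rot'].round(1),s['ft_force'].round(1))
E
python3 arc.py
```

```text
[534.5 253.9 260.8] [-179.4   -0.    93.2] [0.6 0.8 0.2]
```

>>> {"op": "jog_arm", "data": {
  "rows": [
    [[-25,1,0],[0,0,0]],
    [[-44,2,0],[0,0,0]],
    [[-54,2,0],[0,0,0]],
    [[-61,2,-1],[0,0,0]],
    [[-68,2,-2],[0,0,0]],
    [[-75,2,-3],[0,0,0]],
    [[-83,2,-3],[0,0,0]],
    [[-90,2,-3],[0,0,0]],
    [[-97,2,-2],[0,0,0]],
    [[-104,2,-1],[0,0,0]]
  ]
}}

```text
time: 11.2
tool_pos: [546.3, 151.6, 268.3]
tcp_rot: [179.8, -0.3, 93.2]
ft_force: [0.8, 3.4, 5.7]
finger_gap: 0.2
grip_force: 2.5
```

```bash
python3 arc.py
```

```text
[546.3 151.6 268.3] [179.8  -0.3  93.2] [0.8 3.4 5.7]
```

>>> {"op": "jog_arm", "data": {
  "rows": [
    [[-8,0,1],[0,0,0]],
    [[-15,0,3],[0,0,0]],
    [[-22,0,5],[0,0,0]],
    [[-29,0,8],[0,0,0]],
    [[-35,0,11],[0,0,0]],
    [[-42,0,14],[0,0,0]],
    [[-48,0,18],[0,0,0]],
    [[-55,0,22],[0,0,0]],
    [[-61,0,26],[0,0,0]],
    [[-67,0,30],[0,0,0]]
  ]
}}

```text
time: 12.2
tool_pos: [548.8, 83.7, 235.2]
tcp_rot: [-179.9, -0.2, 93.1]
ft_force: [-0.2, 2.8, 0.9]
finger_gap: 0.1
grip_force: 1.5
```

```bash
python3 arc.py; python3 - <<'E'
from h import *
im,d,p=snap('side'); cv2.imwrite('pics/d2.png',cv2.resize(im[0:290,200:480],None,fx=2,fy=2))
print(r.sense()['tool_pos'],r.sense()['ft_force'])
E
```

```text
[548.8  83.7 235.2] [-179.9   -0.2   93.1] [-0.2  2.8  0.9]
[548.60594412  82.89845676 234.25188357] [ 1.76819929 -0.27600917  0.45597239]
```

View pics/d2.png

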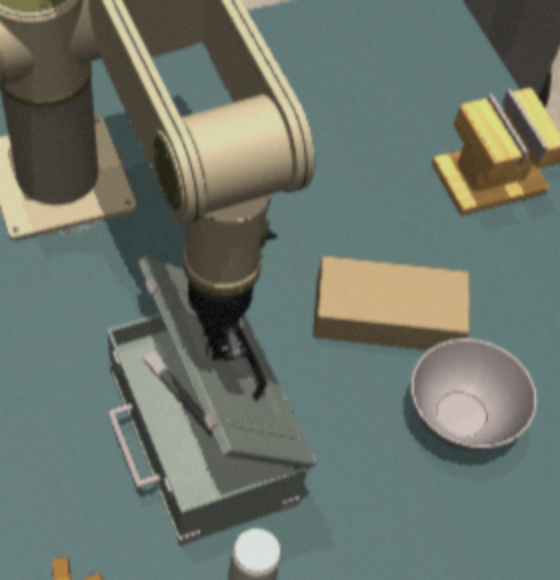

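The lid follows: it is at about 45°, with the fingertips on its outer face at (225,350) in the crop. Continuing along the arc.

>>> {"op": "jog_arm", "data": {
  "rows": [
    [[-6,0,4],[0,0,0]],
    [[-11,0,10],[0,0,0]],
    [[-16,0,15],[0,0,0]],
    [[-21,0,20],[0,0,0]],
    [[-25,0,26],[0,0,0]],
    [[-29,0,32],[0,0,0]],
    [[-33,0,38],[0,0,0]],
    [[-37,0,44],[0,0,0]],
    [[-41,0,50],[0,0,0]],
    [[-44,0,57],[0,0,0]]
  ]
}}

```text
time: 13.25
tool_pos: [551.4, 40.3, 178.2]
tcp_rot: [-180.0, -0.2, 93.1]
ft_force: [-0.3, 0.5, 1.8]
finger_gap: -0.0
grip_force: 1.0
```

>>> {"op": "jog_arm", "data": {
  "rows": [
    [[-1,0,3],[0,0,0]],
    [[-2,0,6],[0,0,0]],
    [[-3,0,9],[0,0,0]],
    [[-4,0,12],[0,0,0]],
    [[-5,0,15],[0,0,0]],
    [[-6,0,18],[0,0,0]],
    [[-7,0,21],[0,0,0]],
    [[-8,0,24],[0,0,0]],
    [[-8,0,27],[0,0,0]],
    [[-9,0,29],[0,0,0]]
  ]
}}

```text
time: 14.25
tool_pos: [552.0, 31.7, 149.5]
tcp_rot: [-180.0, -0.2, 93.1]
ft_force: [-0.2, 1.5, 2.6]
finger_gap: -0.0
grip_force: 0.7
```

>>> {"op": "jog_arm", "data": {
  "rows": [
    [[0,0,2],[0,0,0]],
    [[-1,0,4],[0,0,0]],
    [[-1,0,6],[0,0,0]],
    [[-2,0,8],[0,0,0]],
    [[-2,0,10],[0,0,0]],
    [[-2,0,11],[0,0,0]]
  ]
}}

```text
time: 14.85
tool_pos: [552.1, 29.3, 138.6]
tcp_rot: [-180.0, -0.2, 93.1]
ft_force: [0.4, -0.9, 2.6]
finger_gap: -0.1
grip_force: 0.8
```

>>> {"op": "jog_arm", "data": {
  "rows": [
    [[0,0,1],[0,0,0]],
    [[0,0,2],[0,0,0]],
    [[0,0,2],[0,0,0]]
  ]
}}

```text
time: 15.15
tool_pos: [552.0, 29.6, 136.6]
tcp_rot: [-180.0, -0.2, 93.1]
ft_force: [0.3, 0.2, 0.6]
finger_gap: -0.0
grip_force: 0.2
```

>>> {"op": "jog_arm", "data": {
  "rows": [
    [[0,0,1],[0,0,0]],
    [[0,0,2],[0,0,0]],
    [[0,0,2],[0,0,0]]
  ]
}}

```text
time: 15.45
tool_pos: [552.1, 29.6, 136.0]
tcp_rot: [180.0, -0.2, 93.1]
ft_force: [-4.7, -1.0, 10.3]
finger_gap: -0.1
grip_force: 5.4
```

>>> {"op": "jog_arm", "data": {
  "rows": [
    [[0,0,0.7],[0,0,0]],
    [[0,0,1],[0,0,0]],
    [[0,0,1],[0,0,0]],
    [[0,0,1],[0,0,0]]
  ]
}}

```text
time: 15.85
tool_pos: [552.1, 29.6, 135.9]
tcp_rot: [180.0, -0.2, 93.2]
ft_force: [-9.7, -1.5, 17.4]
finger_gap: 0.1
grip_force: 8.8
```

>>> {"op": "jog_arm", "data": {
  "rows": [
    [[0,0,-10],[0,0,0]],
    [[0,0,-40],[0,0,0]],
    [[0,0,-80],[0,0,0]],
    [[0,0,-120],[0,0,0]],
    [[0,0,-160],[0,0,0]],
    [[0,0,-160],[0,0,0]],
    [[0,0,-160],[0,0,0]]
  ]
}}

```text
time: 16.55
tool_pos: [552.8, 29.3, 295.2]
tcp_rot: [179.8, -0.2, 93.2]
ft_force: [0.2, -1.4, -0.7]
finger_gap: 0.1
grip_force: 0.0
```

```bash
python3 - <<'E'
from h import *
im,d,p=snap('side'); cv2.imwrite('pics/d3.png',cv2.resize(im[90:300,100:480],None,fx=2,fy=2))
P=pts(d,p)[90:300,200:380].reshape(-1,3); q=P[(P[:,2]>128)&(P[:,2]<146)&(P[:,0]<700)]
A=np.c_[q[:,:2],np.ones(len(q))]; print(np.linalg.lstsq(A,q[:,2],rcond=None)[0],len(q),np.median(q[:,2])); print(r.sense()['tool_pos'],r.sense()['ft_force'])
E
```

```text
[-4.95954784e-04  8.86442331e-04  1.37692670e+02] 6306 137.54740026283912
[552.02659692  29.26767923 293.36127728] [-0.13130007  0.26288938 -0.33940001]
```

View pics/d3.png

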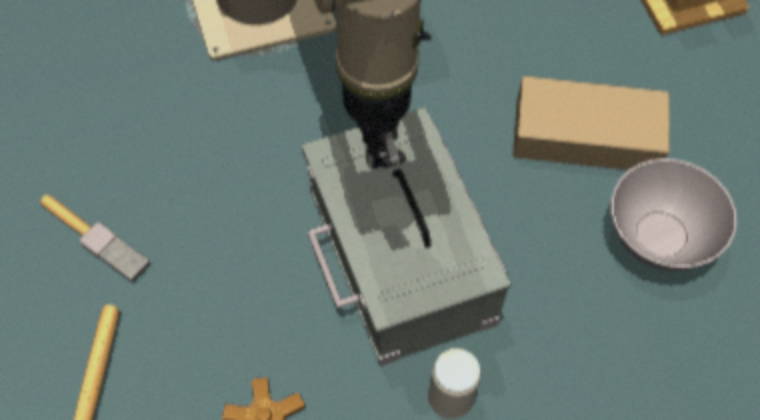

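The lid lies flat (tilt under 0.001 rad, top at about 137 mm), the drawer is shut, and the gripper is clear. The casting, can, brick, bowl and brush have not moved.

```bash
python3 -c "
from bench import r
print(r.hand_in())"
```

```text
the job is handed in; nothing more can be done
None
```

I pushed the drawer home while the lid was up, then lowered the lid gently until it was fully shut, and handed the job in; no verdict came back, but the last picture showed it shut and nothing on the bench visibly moved.

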